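# Take the sample cell out of the photometer and hold it up to the inspection light

### The arm

A 6-joint arm with a two-finger parallel gripper is mounted at the origin on the work surface. World frame = base frame: x ahead of the robot, y to its left, z up, the work surface at z = 0. Lengths are in mm, angles in rad, forces in N, time in s.
With the tool pointing down it reaches from about 325 to 875 mm from the base axis. Payload 4.4 kg.
Tool frame: the origin (TCP) lies at the very end of the fingers, on their centre line; the grasp point (between the pads) lies 19 mm behind it; z points along the fingers, y is the line along which they close (so a half turn about z gives the same grasp; the last joint's range is limited). The gripper opens to 85 mm and grips with 20 to 120 N. Pads are 22 mm wide; open, the fingers measure 114 mm over their backs; the gripper's body (76 mm by 85 mm) begins 54 mm behind the grasp point. The pads swing forward as they close: fully open they stand 13 mm farther back than shut.
Start: joints at [-1.282, 0.207, 1.542, -0, 1.393, -0.15], TCP at [244.279, -520.533, 231.282] pointing down, gripper open.
Joint ranges: [-2.73, 2.73], [-0.86, 2.22], [0.23, 2.46], [-1.11, 4.25], [0.08, 2.63], [-2.82, 2.82]. Speed limits (rad/s): [2.79, 2.79, 3.14, 3.14, 3.14, 3.14].

### API

Orientations are given as a rotation vector (axis times angle).
In Python, from rig import arm gives the robot as it stands. The module is installed in compiled form; this text tells all that it offers.
- The arm moves only by the shell command python3 -m inch 'ROWS' [OPENING]. ROWS is text: rows parted by semicolons, each of 6 numbers parted by spaces: the shift along the tool's x, y, z in mm, then the turn, a rotation vector about the tool's x, y, z in degrees. In form: dx dy dz ax ay az; .... A call has 1 to 20 rows; each row shifts and turns the commanded pose from where the row before left it, along the tool's axes as they then stand; what a row does not reach is not made up. A row lasts 1/10 s, in which the tool goes at most 50 mm and 8.59 degrees, less where a joint would pass 70% of its speed; a pose out of reach is approached as far as the arm can. A call is refused whole if a number of a shift passes 50 or a number of a turn 8.59, either way. A call with a gripper value outside its range is refused whole. OPENING is the finger opening in mm, from 0 to 85.4, set as the call begins (- or left out, the last holds). The fingers move at their own pace and stop on an object; the grip force is fixed at half the most. Time passes only in rows, so rows that do not move let the fingers close. It gives the time, the measured TCP pose, the force, the opening and the grip force at its end, in the units of the state.
- arm.read_state(): the state, without advancing time (a new reading comes with each control period).
- arm.capture(name): name is "scene" or "top"; returns a dict with "pixels" (400x640x3 uint8, red, green, blue), "intrinsics" (3x3 intrinsics, pixels), "dist_coeffs" ([k1, k2, p1, p2, k3] as OpenCV has them; the pictures are not rectified), "xyz" and "attitude" of the camera in the world. Camera axes: x right, y up, looking along -z (the intrinsics and any distortion apply to the point x, -y, -z); pixel columns grow to the right and rows downward; lengths in mm; the calibration is good to about 2 mm. A picture is of the moment at which its call begins. There is no depth.
- arm.hand_in(): hands the job in; it is judged then, once.
The state is a dict: "time_s": time; "q": joint angles; "joint_vel": joint speeds; "joint_torque": joint torques, N m; "ee_pos": TCP position; "eef_rot": TCP orientation; "wrist_force": force on the tool from outside, world axes, zero at the start; "wrist_torque": the same for the moment, N m; "width": finger opening in mm; "grasp_force": force on a finger pad.
Only numpy, scipy, OpenCV 4.12 (cv2) and the standard library are available. Lean on these libraries where they do the work, as an engineer would, in place of code of your own. Each camera call takes 0.05 s, during which the arm holds its last target. There are 200 camera calls.

### The job

Swing the photometer's black cover right back and draw the glass sample cell out of the well beneath it; the glass is thin, so grip it with no more than about 10 N. Hold the cell up in front of the middle of the lit face of the inspection light, upright, still and about 5 cm from the face, so that I can check the glass for scratches from across the bench, and finish while still holding it there. Leave the cover open and everything else standing where it is.

Things in the scene. Friction and masses are not known exactly. Their poses are not given: they have to be found in the camera images.
- photometer: White bench photometer, 260 mm deep (x) by 200 mm wide (y), standing fixed on the bench. Origin: centre of its underside; z up, its -x side is the front with the sloping keypad and display, turned roughly towards the robot. Its flat top deck is 85 mm above the bench; the deck is free for 100 mm either side of the well except for the cover.
- cover (a joint): Black light-shield cover (flap) over the cell well of the photometer: a box-shaped hood open below, 95 mm long, 78 mm wide, 40 mm high, walls 4 mm. Hinge angle in rad: 0 = shut on the deck, grows as the tab is lifted up and swung back away from the keypad, stop at 1.75. The hinge is stiff: the cover stays at whatever angle it is left; moving it takes about 1 N at the tab.
- cover_hinge (a point): Middle of the cover's hinge line, at deck level (85.5 mm above the bench) at the rear of the cover, 85 mm behind (local +x of) the photometer's origin. The hinge line is parallel to the photometer's y axis.
- cover_tab (a point): Middle of the cover's finger tab, a flat tongue jutting from the cover's front wall, level with its top: 30 mm long (x), 24 mm wide (y), 10 mm thick, sides free. Moves with the cover. With the cover shut it lies 109 mm in front of the hinge line (local -x) and 35 mm above it, with 30 mm of air between tab and deck; the cover's front wall is 14 mm behind this point.
- well_mouth (a point): Centre of the mouth of the round cell well in the deck, under the cover: 55 mm in front of the hinge line, 85 mm above the bench. The well is 29 mm wide and 36 mm deep, vertical.
- cell: The sample cell hidden under the cover, standing in the well: a round glass vial 26 mm wide, 54 mm tall, with a black cap 24 mm wide and 12 mm tall on top, 66 mm in all, about 40 g. Origin: centre of its underside, z towards the cap. In the well its top 30 mm stand above the deck; it must rise 36 mm to come out. Other cells on the bench look the same; only this one is wanted.
- cell_mid (a point): Middle of the glass of that cell, on its axis, 27 mm above its underside and 39 mm below the top of its cap.
- light: Inspection light standing fixed on the bench: an upright panel 170 mm wide (y), 18 mm thick (x), its top 145 mm above the bench, in an aluminium frame on a dark foot 100 mm (x) by 130 mm (y) and 10 mm thick. Origin: centre of the underside of the foot. Its own -x direction is the way the lit white face looks; the lit face is turned away from the robot.
- light_face (a point): Middle of the lit white face (150 mm wide, 113 mm high) of the inspection light, 78.5 mm above the bench. Its -x axis points straight out of the face, y runs along the face, z up.
- cell_a: Bystander: another capped glass cell of the same make, 26 by 66 mm, standing on the bench. Origin: centre of its underside.
- cell_b: Bystander: another such cell, 26 by 66 mm, standing on the bench. Origin: centre of its underside.
- cell_c: Bystander: another such cell, 26 by 66 mm, standing on the bench. Origin: centre of its underside.
- pen_cup: Bystander: black cup with pens, 76 mm wide, 180 mm high with the pens. Origin: centre of its underside.
- clip_jar: Bystander: clear jar of paper clips, 88 mm wide, 76 mm high. Origin: centre of its underside.
- film_box: Bystander: pale green carton of sealing film, 110 by 120 mm and 100 mm high, with a raised flap to 150 mm. Origin: centre of its underside.
- amber_bottle: Bystander: brown glass bottle with a ground stopper, 88 mm wide, 160 mm high. Origin: centre of its underside.
- notebook: Bystander: ring-bound notebook lying flat, 150 by 100 mm, 10 mm thick. Origin: centre of its underside.
Mind the look-alikes: they are no part of the job. What is shaped like the light but pink or purple is not meant.

How it is judged:
By the outcome, as a careful person would: the job done as asked, in the order asked, and still so for the second after the job is handed in, while the arm keeps its last pose, push and grip.
It also fails if it takes over 58 s, if anything falls off the work surface, if the arm or the gripper's body presses on something with over 40 N, if the wrist force passes 120 N, or if a joint passes its speed limit or range.

## Working session

There is one attempt and no reset: what is moved stays moved. The work goes in short steps, Python scripts to look and compute and a shell command to move; the robot and the scene stay as the last step left them, time stands still between calls to the robot, and variables do not carry over. Pictures are saved under pics/ and viewed, at most 10 in all, crops included, and the job is handed in when it is done.

```bash
mkdir -p pics
cat > h.py <<'E'
import numpy as np, cv2, pickle
from scipy.spatial.transform import Rotation as R
def snap(n):
    from rig import arm
    c=arm.capture(n); pickle.dump(c,open(n+'.pkl','wb')); return c
def load(n): return pickle.load(open(n+'.pkl','rb'))
def att(c):
    a=np.array(c['attitude'],float)
    return a if a.shape==(3,3) else (R.from_rotvec(a).as_matrix() if a.size==3 else R.from_quat(a).as_matrix())
def ray(c,uv):
    p=cv2.undistortPoints(np.array([[uv]],float),np.array(c['intrinsics'],float),np.array(c['dist_coeffs'],float))[0,0]
    return att(c)@np.array([p[0],-p[1],-1.])
def onz(c,uv,z):
    d=ray(c,uv); o=np.array(c['xyz'],float); return o+d*(z-o[2])/d[2]
def proj(c,P):
    p=(np.atleast_2d(P)-np.array(c['xyz']))@att(c); p=p*[1,-1,-1]
    return cv2.projectPoints(p,np.zeros(3),np.zeros(3),np.array(c['intrinsics'],float),np.array(c['dist_coeffs'],float))[0][:,0]
def crop(c,x,y,w,h,s,f):
    cv2.imwrite('pics/'+f,cv2.resize(c['pixels'][y:y+h,x:x+w,::-1],None,fx=s,fy=s,interpolation=cv2.INTER_CUBIC))
E
python3 - <<'E'
from h import *
from rig import arm
print(arm.read_state())
for n in ('scene','top'):
    c=snap(n); print(n,c['xyz'],c['attitude'],c['intrinsics'],c['dist_coeffs']); crop(c,0,0,640,400,1.25,n+'0.png')
E
```

```text
{'time_s': 0.0, 'q': array([-1.28248968e+00,  2.07434450e-01,  1.54302989e+00, -9.95226155e-06,
        1.39352834e+00, -1.50510805e-01]), 'joint_vel': array([-1.46249518e-03,  9.89289053e-05,  4.23049030e-04, -1.28335079e-03,
       -5.06957247e-04,  2.56831250e-04]), 'joint_torque': array([ 1.79702154e-03, -3.83026600e+01, -2.91598660e+01, -4.11590224e-05,
        1.04092385e-02,  2.46073071e-06]), 'ee_pos': array([ 244.05035408, -519.75212364,  230.08158251]), 'eef_rot': array([-3.06394020e+00, -6.83257409e-01,  2.74675633e-04]), 'wrist_force': array([-0.86362378, -0.0266795 ,  0.08285659]), 'wrist_torque': array([ 0.01270589, -0.06617371, -0.00367251]), 'grasp_force': 0.0, 'width': 85.41111202450723}
scene [1130.90771463 -955.02651321  813.8442979 ] [0.97044048 0.25516064 0.51115   ] [[448.27886182   0.         316.62027969]
 [  0.         448.27886182 199.97839684]
 [  0.           0.           1.        ]] [0.04461492 0.         0.         0.         0.        ]
top [ 309.88748301   -4.88404296 1428.12928397] [ 0.17645864 -0.12679832 -1.59375528] [[392.52972645   0.         323.65312769]
 [  0.         392.52972645 201.61964487]
 [  0.           0.           1.        ]] [-0.08946017  0.          0.          0.          0.        ]
```

View pics/scene0.png

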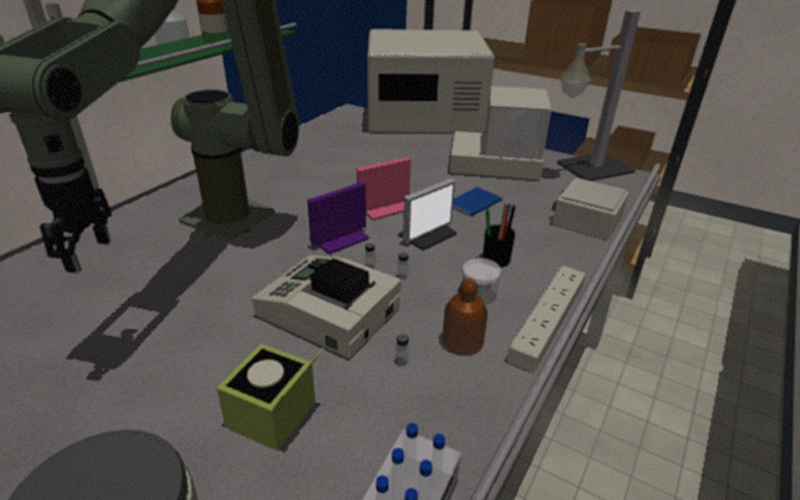

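View pics/top0.png

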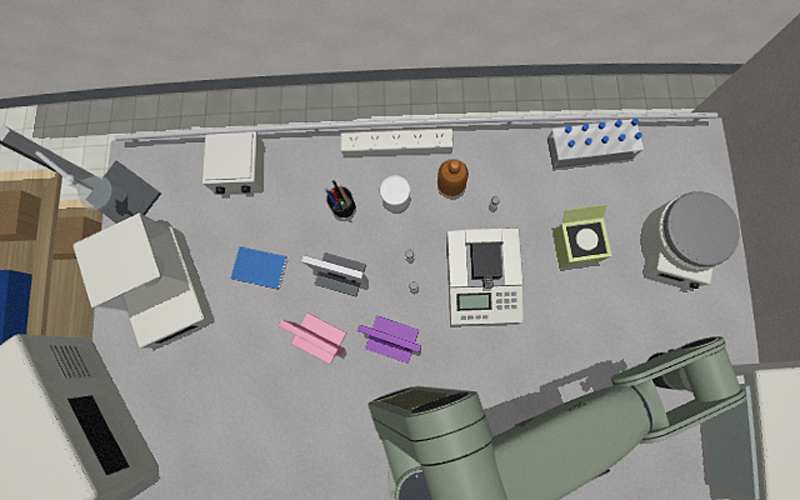

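The light candidates (scene view) are white at (430,213), purple at (338,217) and pink at (385,188). The white one fits, because its lit face points towards the scene camera. The photometer's black cover is at (342,280) in the scene view and (486,260) in the top view. Next I'll check enlarged crops.

Run:
```python
from h import *
c=load('top'); s=load('scene')
def mk(c,x,y,w,h,k): return cv2.resize(c['pixels'][y:y+h,x:x+w,::-1],(w*k,h*k),interpolation=cv2.INTER_CUBIC)
a=mk(c,350,175,80,95,5); b=mk(c,235,195,80,50,5)
cv2.imwrite('pics/c1.png',np.hstack([a,np.vstack([b,np.zeros((a.shape[0]-b.shape[0],400,3),np.uint8)])]))
a=mk(s,195,195,135,95,5); cv2.imwrite('pics/c2.png',a)
b=mk(s,310,135,70,70,8); cv2.imwrite('pics/c3.png',b)
```

```text
(no output)
```

View pics/c1.png

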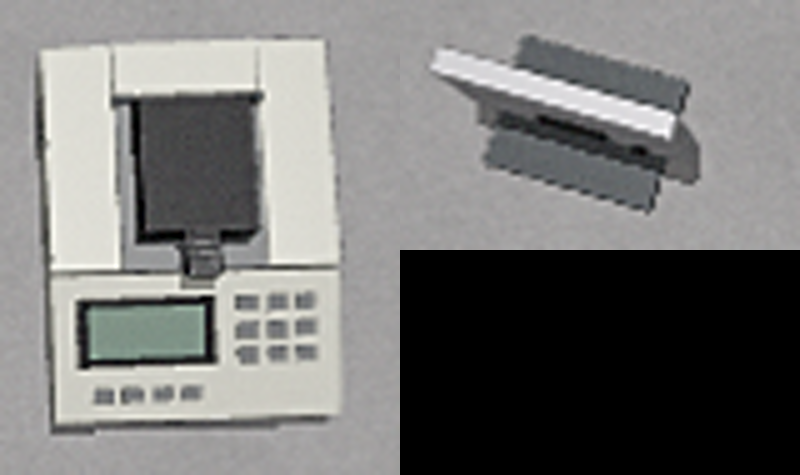

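View pics/c3.png

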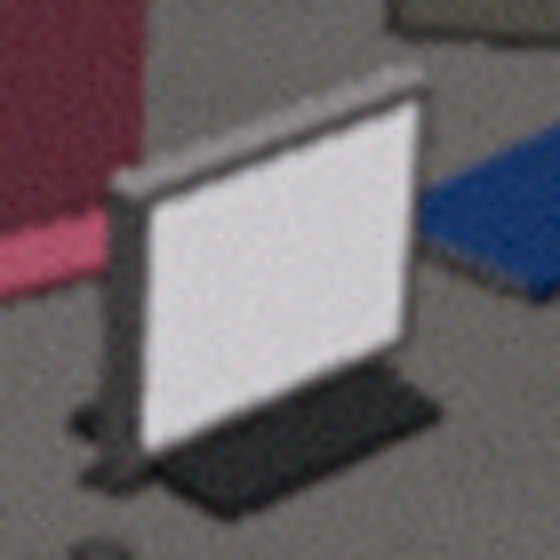

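View pics/c2.png

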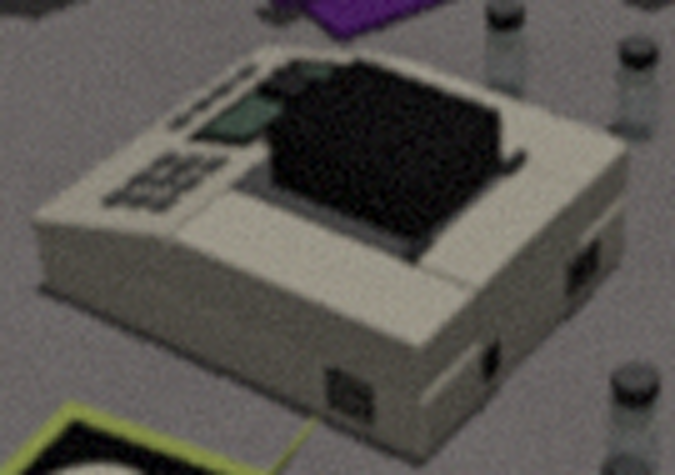

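The crops show:
- **Photometer (c1):** rear deck corners at (41,44) and (326,41), cover top about (135..260, 95..233), tab at (205,257).
- **Light (c3):** lit face corners at (150,208), (418,103), (405,345) and (143,450).
- **Photometer (c2):** near deck corner at (418,347).

Now I'll fit the poses.

```bash
cat > fit.py <<'E'
from h import *
from scipy.optimize import least_squares
c=load('top'); s=load('scene')
def px(x0,y0,k,p): return [(x0+(p[0]+.5)/k-.5),(y0+(p[1]+.5)/k-.5)]
T=lambda p:px(350,175,5,p); S=lambda p:px(195,195,5,p); L=lambda p:px(310,135,8,p); TL=lambda p:px(235,195,5,(p[0]-400,p[1]))
ph=[(c,T((41,44)),(130,100,85)),(c,T((326,41)),(130,-100,85)),
 (c,T((135,96)),(85,39,125.5)),(c,T((262,94)),(85,-39,125.5)),(c,T((139,232)),(-10,39,125.5)),(c,T((254,231)),(-10,-39,125.5)),(c,T((206,257)),(-24,0,125.5)),
 (s,S((418,347)),(130,-100,85)),(s,S((424,462)),(130,-100,0)),(s,S((628,148)),(130,100,85)),(s,S((42,290)),(-130,-100,0))]
li=[(s,L((150,208)),(0,75,135)),(s,L((418,103)),(0,-75,135)),(s,L((405,345)),(0,-75,22)),(s,L((143,450)),(0,75,22)),
 (c,TL((432,47)),(0,-85,145)),(c,TL((676,112)),(0,85,145))]
def W(p,q): 
    r=R.from_euler('z',p[2]).as_matrix(); return r@np.array(q,float)+[p[0],p[1],0]
def fit(obs,p0):
    f=lambda p:np.concatenate([proj(k,W(p,q))[0]-uv for k,uv,q in obs])
    r=least_squares(f,p0,x_scale=[10,10,.1],loss='soft_l1'); print(np.round(r.x,3)); print(np.round(f(r.x).reshape(-1,2),1).tolist()); return r.x
if __name__=='__main__':
    P=fit(ph,[550,-150,0.]); 
    for n,q in dict(hinge=(85,0,85.5),tab=(-24,0,120.5),well=(30,0,85)).items(): print(n,W(P,q).round(1))
    # light: face -x out; seen in scene so yaw ~ pi-ish; on the face side left (scene)= -y? solve both
    Lf=fit(li,[500,300,2.8])
    print('face',Lf, 'hold',W(Lf,(-50,0,78.5)))
    Lf=fit([(k,u,(q[0],-q[1],q[2])) if k is s else (k,u,q) for k,u,q in li],[500,300,2.8])
    print('face',Lf, 'hold',W(Lf,(-50,0,78.5)))
E
python3 fit.py
```

```text
[ 5.00543e+02 -1.86722e+02 -1.10000e-02]
[[0.2, 0.5], [0.2, -0.1], [0.5, -0.1], [-1.9, -0.2], [0.8, 0.5], [1.2, 0.2], [-0.7, -0.6], [-0.1, -0.9], [-0.4, 1.6], [0.9, -1.6], [0.3, -0.2]]
hinge [ 585.5 -187.6   85.5]
tab [ 476.5 -186.5  120.5]
well [ 530.5 -187.    85. ]
[536.714 226.629   2.83 ]
[[0.6, -0.1], [0.1, -0.2], [-0.7, -1.5], [0.3, -0.4], [1.0, -0.5], [0.1, 0.4]]
face [536.71414075 226.62906294   2.82968096] hold [584.30157337 211.28513068  78.5       ]
[506.033 276.174   4.461]
[[0.8, -21.9], [-0.3, 5.8], [-1.1, 5.0], [0.6, -23.8], [3.5, 40.8], [-32.3, -21.4]]
face [506.03327882 276.1740783    4.46075835] hold [518.48245721 324.59946377  78.5       ]
```

```bash
cat > to.py <<'E'
from h import *
from rig import arm
def Rt(yaw,tilt): # tool down, x at yaw(deg), tilt>0 = fingertips towards robot
    return R.from_euler('z',yaw,degrees=True)*R.from_euler('y',tilt,degrees=True)*R.from_matrix([[1,0,0],[0,-1,0],[0,0,-1]])
def to(p,yaw=0,tilt=0):
    s=arm.read_state(); r=R.from_rotvec(s['eef_rot']); p0=np.array(s['ee_pos'])
    print('t',s['time_s'],'pos',p0.round(1),'q',np.round(s['q'],2),'F',np.round(s['wrist_force'],1),'w',round(s['width'],1),'g',round(s['grasp_force'],1))
    print('shift tool',r.inv().apply(np.array(p)-p0).round(1),'turn',np.degrees((r.inv()*Rt(yaw,tilt)).as_rotvec()).round(1))
E
python3 - <<'E'
from to import *
to((440,-186.5,200),0,-20)
to((440,-186.5,200),0,0)
h=np.array((585.5,-187.6,85.5)); p=np.array((473,-186.5,109.]))if 0 else np.array((473,-186.5,109.))
r0=Rt(0,-20); w=R.from_euler('y',5,degrees=True)
print('arc row',r0.inv().apply(h+w.apply(p-h)-p),np.degrees((r0.inv()*w*r0).as_rotvec()))
print('approach from',r0.apply([0,0,1]),r0.apply([1,0,0]))
E
```

```text
File "<stdin>", line 4
    h=np.array((585.5,-187.6,85.5)); p=np.array((473,-186.5,109.]))if 0 else np.array((473,-186.5,109.))
                                                                ^
SyntaxError: closing parenthesis ']' does not match opening parenthesis '('
```

Run:
```python
from to import *
to((450,-186.5,190),0,0)
h=np.array((585.5,-187.6,85.5)); p=np.array((473,-186.5,109.))
r0=Rt(0,-20); w=R.from_euler('y',5,degrees=True)
print('arc row',r0.inv().apply(h+w.apply(p-h)-p),np.degrees((r0.inv()*w*r0).as_rotvec()))
```

```text
t 0.1 pos [ 244.1 -519.9  230.2] q [-1.28  0.21  1.54  0.    1.39 -0.15] F [-0.5  0.4  0. ] w 85.2 g 0.0
shift tool [ 328.  -214.2   40.8] turn [-0.1  0.  25.1]
arc row [ 5.64984958  0.         -8.28274473] [ 0. -5.  0.]
```

```bash
python3 -m inch '27 -18 3 0 0 0; 27 -18 3 0 0 0; 27 -18 3 0 0 0; 27 -18 3 0 0 0; 27 -18 3 0 0 0; 27 -18 3 0 0 0; 28 -18 3 0 0 0; 28 -18 4 0 0 0; 28 -18 4 0 0 0; 28 -17 4 0 0 0; 27 -17 4 0 0 0; 27 -18 4 0 0 0; 0 0 0 0 0 5; 0 0 0 0 0 5; 0 0 0 0 0 5; 0 0 0 0 0 5; 0 0 0 0 0 5; 0 0 0 0 0 0' 50
python3 - <<'E'
from to import *
to((450,-186.5,190),0,-20)
E
```

```text
time_s: 1.9
ee_pos: [449.9, -187.2, 189.8]
eef_rot: [-3.141, -0.004, 0.001]
wrist_force: [-0.1, 0.4, -0.5]
width: 50.1
grasp_force: 0.0
t 1.9 pos [ 449.9 -187.2  189.8] q [-0.57  0.06  1.8   0.    1.29  1.  ] F [-0.1  0.4 -0.5] w 50.1 g 0.0
shift tool [ 0.1 -0.7 -0.2] turn [-0.1 20.1  0.2]
```

```bash
python3 -m inch '0 0 0 0 5 0; 0 0 0 0 5 0; 0 0 0 0 5 0; 0 0 0 0 5 0; -3 0 15 0 0 0; -3 0 15 0 0 0; 0 0 15 0 0 0; 0 0 0 0 0 0; 0 0 0 0 0 0'
python3 - <<'E'
from to import *
to((473,-186.5,109),0,-20)
c=snap('scene'); t=snap('top')
def mk(c,x,y,w,h,k): return cv2.resize(c['pixels'][y:y+h,x:x+w,::-1],(w*k,h*k),interpolation=cv2.INTER_CUBIC)
cv2.imwrite('pics/d1.png',np.hstack([mk(c,200,140,130,120,3),mk(t,340,160,130,120,3)]))
E
```

```text
time_s: 2.8
ee_pos: [459.8, -187.2, 145.7]
eef_rot: [-3.093, -0.006, -0.544]
wrist_force: [-0.3, 0.5, 0.2]
width: 50.0
grasp_force: 0.0
t 2.8 pos [ 459.8 -187.2  145.7] q [-0.71 -0.06  2.06  0.29  0.89  0.7 ] F [-0.3  0.5  0.2] w 50.0 g 0.0
shift tool [-0.1 -0.7 39. ] turn [-0.1  0.   0.2]
```

View pics/d1.png

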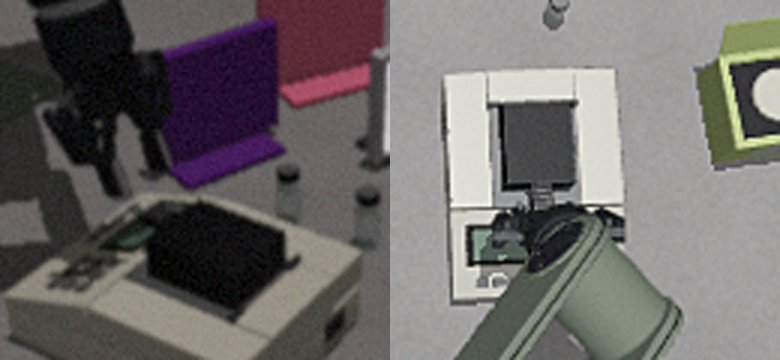

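The fingers straddle the tab (right half, tab at (541,195)). I'll descend and grip it.

```bash
python3 -m inch '0 -0.5 13 0 0 0; 0 0 13 0 0 0; 0 0 13 0 0 0; 0 0 0 0 0 0; 0 0 0 0 0 0' && python3 -m inch '0 0 0 0 0 0; 0 0 0 0 0 0; 0 0 0 0 0 0; 0 0 0 0 0 0; 0 0 0 0 0 0; 0 0 0 0 0 0; 0 0 0 0 0 0; 0 0 0 0 0 0' 22
```

```text
time_s: 3.4
ee_pos: [473.6, -187.1, 109.9]
eef_rot: [-3.094, -0.005, -0.546]
wrist_force: [-0.7, -0.7, 1.0]
width: 50.1
grasp_force: 0.0
time_s: 4.2
ee_pos: [473.8, -189.0, 110.7]
eef_rot: [3.09, 0.004, 0.547]
wrist_force: [-4.1, -4.1, 2.3]
width: 22.8
grasp_force: 41.2
```

```bash
python3 -m inch '5.6 0 -8.3 0 -5 0; 5.6 0 -8.3 0 -5 0; 5.6 0 -8.3 0 -5 0; 0 0 0 0 0 0' && python3 -m inch '5.6 0 -8.3 0 -5 0; 5.6 0 -8.3 0 -5 0; 5.6 0 -8.3 0 -5 0; 5.6 0 -8.3 0 -5 0; 5.6 0 -8.3 0 -5 0; 0 0 0 0 0 0; 0 0 0 0 0 0'
python3 - <<'E'
from to import *
to((500,-187,200),0,20)
E
```

```text
time_s: 4.6
ee_pos: [484.8, -189.0, 140.3]
eef_rot: [3.134, 0.008, 0.136]
wrist_force: [-4.4, -5.0, 1.9]
width: 22.7
grasp_force: 42.0
time_s: 5.3
ee_pos: [515.5, -188.9, 177.2]
eef_rot: [3.09, 0.004, -0.541]
wrist_force: [-0.0, -5.2, 2.5]
width: 23.0
grasp_force: 42.4
t 5.3 pos [ 515.5 -188.9  177.2] q [-0.43  0.43  1.41 -0.14  1.62  1.16] F [-0.  -5.2  2.5] w 23.0 g 42.4
shift tool [-22.3  -1.9 -16.2] turn [ 0.3 -0.1  0.1]
```

```bash
python3 -m inch '5.6 0 -8.3 0 -5 0; 5.6 0 -8.3 0 -5 0; 5.6 0 -8.3 0 -5 0; 5.6 0 -8.3 0 -5 0; 5.6 0 -8.3 0 -5 0; 5.6 0 -8.3 0 -5 0; 0 0 0 0 0 0; 0 0 0 0 0 0'
python3 - <<'E'
from to import *
to((500,-187,200),0,50)
E
```

```text
time_s: 6.1
ee_pos: [569.9, -188.8, 199.4]
eef_rot: [2.846, 0.002, -1.321]
wrist_force: [1.6, -7.1, 1.7]
width: 23.2
grasp_force: 44.1
t 6.1 pos [ 569.9 -188.8  199.4] q [-0.33  0.88  0.85 -0.32  2.23  1.15] F [ 1.6 -7.1  1.7] w 23.2 g 44.1
shift tool [-45.6  -2.   52.9] turn [ 0.2 -0.2 -0. ]
```

```bash
python3 -m inch '5.6 0 -8.3 0 -5 0; 5.6 0 -8.3 0 -5 0; 0 0 0 0 0 0'; python3 -m inch '4.7 0 -5.3 0 0 0; 4.7 0 -5.3 0 0 0; 4.7 0 -5.3 0 0 0; 0 0 0 0 0 0;0 0 0 0 0 0'
python3 - <<'E'
from to import *
to((500,-187,200),0,60)
E
```

```text
time_s: 6.4
ee_pos: [589.0, -188.8, 198.9]
eef_rot: [2.714, -0.001, -1.576]
wrist_force: [2.3, -6.2, 0.1]
width: 23.0
grasp_force: 46.0
time_s: 6.9
ee_pos: [608.8, -188.8, 194.7]
eef_rot: [2.719, 0.003, -1.571]
wrist_force: [-3.5, -6.0, -3.6]
width: 22.7
grasp_force: 45.2
t 6.9 pos [ 608.8 -188.8  194.7] q [-0.31  1.11  0.54 -0.44  2.47  1.06] F [-3.5 -6.  -3.6] w 22.7 g 45.2
shift tool [-59.   -2.   91.6] turn [0.1 0.  0.1]
```

```bash
python3 -m inch '5 0 -3.9 0 0 0; 5 0 -3.9 0 0 0; 5 0 -3.9 0 0 0; 0 0 0 0 0 0'; python3 -m inch '5 0 -3.5 0 0 0; 0 0 0 0 0 0; 0 0 0 0 0 0';  python3 - <<'E'
from to import *
to((500,-187,200),0,60)
E
```

```text
time_s: 7.3
ee_pos: [626.6, -188.7, 187.8]
eef_rot: [2.719, 0.002, -1.572]
wrist_force: [-3.1, -6.0, -2.5]
width: 22.9
grasp_force: 44.7
time_s: 7.6
ee_pos: [631.9, -188.7, 185.2]
eef_rot: [2.719, 0.002, -1.572]
wrist_force: [-4.3, -5.9, -2.2]
width: 22.8
grasp_force: 44.3
t 7.6 pos [ 631.9 -188.7  185.2] q [-0.3   1.2   0.4  -0.46  2.53  1.03] F [-4.3 -5.9 -2.2] w 22.8 g 44.3
shift tool [-78.6  -1.9 106.9] turn [0.1 0.1 0.1]
```

```bash
python3 -m inch '3 0 -2 0 0 0; 3 0 -1 0 0 0; 0 0 0 0 0 0; 0 0 0 0 0 0';  python3 - <<'E'
from to import *
to((500,-187,200),0,60)
E
```

```text
time_s: 8.0
ee_pos: [635.4, -188.7, 183.3]
eef_rot: [-2.711, 0.005, 1.584]
wrist_force: [-21.0, -5.7, 2.1]
width: 22.7
grasp_force: 42.4
t 8.0 pos [ 635.4 -188.7  183.3] q [-0.3   1.22  0.36 -0.47  2.55  1.03] F [-21.   -5.7   2.1] w 22.7 g 42.4
shift tool [-81.   -1.2 109.8] turn [-0.2  0.6 -0.1]
```

```bash
python3 -m inch '-2 0 1 0 0 0; 0 0 0 0 0 0; 0 0 0 0 0 0; 0 0 0 0 0 0; 0 0 0 0 0 0' 50;  python3 -m inch '-8.7 0 -5 0 0 0; -8.7 0 -5 0 0 0; -8.7 0 -5 0 0 0; -8.7 0 -5 0 0 0; -8.7 0 -5 0 0 0; -8.7 0 -5 0 0 0; -8.7 0 -5 0 0 0; 0 0 0 0 0 0'
python3 - <<'E'
from to import *
to((531,-188,260),0,0)
E
```

```text
time_s: 8.5
ee_pos: [636.8, -186.1, 184.8]
eef_rot: [2.72, 0.005, -1.569]
wrist_force: [0.7, -0.2, -0.8]
width: 49.7
grasp_force: 0.0
time_s: 9.3
ee_pos: [636.8, -186.6, 257.3]
eef_rot: [2.721, 0.002, -1.565]
wrist_force: [0.1, 0.9, 0.1]
width: 50.1
grasp_force: 0.0
t 9.3 pos [ 636.8 -186.6  257.3] q [-0.29  1.17  0.31 -0.54  2.63  0.94] F [0.1 0.9 0.1] w 50.1 g 0.0
shift tool [-55.6   1.2  90.1] turn [ 0.1 59.8  0.1]
```

```bash
python3 -m inch '-9 0 15 0 0 0; -10 0 17 0 0 0; -10 0 17 0 0 0; -10 0 17 0 0 0; -10 0 17 0 0 0; -10 0 17 0 0 0; -10 0 17 0 7.5 0; 0 0 0 0 7.5 0; 0 0 0 0 7.5 0; 0 0 0 0 7.5 0; 0 0 0 0 7.5 0; 0 0 0 0 7.5 0; 0 0 0 0 7.5 0; 0 0 0 0 7.5 0; 0 0 0 0 0 0; -25 0 0 0 0 0; -25 0 0 0 0 0; 0 0 0 0 0 0; 0 0 0 0 0 0'
python3 - <<'E'
from to import *
to((531,-189,160),0,0)
c=snap('scene'); t=snap('top')
def mk(c,x,y,w,h,k): return cv2.resize(c['pixels'][y:y+h,x:x+w,::-1],(w*k,h*k),interpolation=cv2.INTER_CUBIC)
cv2.imwrite('pics/e1.png',np.hstack([mk(c,220,170,100,120,4),mk(t,340,160,100,120,4)]))
E
```

```text
time_s: 11.2
ee_pos: [451.3, -187.3, 256.4]
eef_rot: [3.141, 0.004, -0.001]
wrist_force: [0.3, 0.6, 0.2]
width: 49.8
grasp_force: 0.0
t 11.2 pos [ 451.3 -187.3  256.4] q [-0.57  0.    1.72 -0.    1.43  1.  ] F [0.3 0.6 0.2] w 49.8 g 0.0
shift tool [79.7  1.9 96.4] turn [0.  0.  0.1]
```

View pics/e1.png

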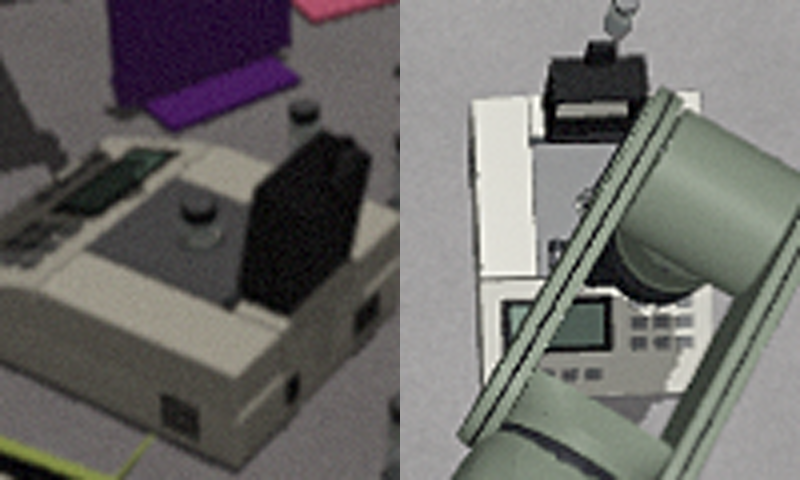

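The cover is fully back. In the scene crop the cell's cap top is at about (200,203), and its sides run from x=181 to 219. I'll check that against the fit.

Run:
```python
from h import *
c=load('scene')
print(onz(c,(220+200.5/4-.5,170+203.5/4-.5),115))
print(proj(c,[[531,-188,115],[531,-190,115]])*4-[[880,680]]*2)
```

```text
[ 532.28478667 -189.18204072  115.        ]
[[197.99713752 200.00808453]
 [196.19484117 201.4920386 ]]
```

```bash
python3 -m inch '20 0.4 0 0 0 0; 20 0.4 0 0 0 0; 20 0.4 0 0 0 0; 20 0.4 0 0 0 0; 0 0 20 0 0 0; 0 0 20 0 0 0; 0 0 20 0 0 0; 0 0 20 0 0 0; 0 0 20 0 0 0; 0 0 20 0 0 0; 0 0 20 0 0 0; 0 0 12 0 0 0; 0 0 8 0 0 0; 0 0 4 0 0 0; 0 0 0 0 0 0; 0 0 0 0 0 0'
python3 - <<'E'
from to import *
to((531.5,-189,92),0,0)
E
```

```text
time_s: 12.9
ee_pos: [531.3, -188.7, 93.0]
eef_rot: [3.141, 0.004, 0.002]
wrist_force: [-0.4, -0.3, -0.1]
width: 49.7
grasp_force: 0.0
t 12.9 pos [ 531.3 -188.7   93. ] q [-0.49  0.33  1.69  0.    1.12  1.07] F [-0.4 -0.3 -0.1] w 49.7 g 0.0
shift tool [0.2 0.3 1. ] turn [ 0.  -0.1  0.1]
```

```bash
Z='0 0 0 0 0 0'; python3 -m inch '0 0 0 0 0 0; 0 0 0 0 0 0; 0 0 0 0 0 0; 0 0 0 0 0 0; 0 0 0 0 0 0' 28; python3 -m inch '0 0 0 0 0 0; 0 0 0 0 0 0; 0 0 0 0 0 0' 26.4;python3 -m inch '0 0 0 0 0 0; 0 0 0 0 0 0; 0 0 0 0 0 0' 25.9
```

```text
time_s: 13.4
ee_pos: [530.7, -188.4, 92.3]
eef_rot: [3.141, 0.004, 0.0]
wrist_force: [-0.2, 0.2, 1.1]
width: 28.3
grasp_force: 0.1
time_s: 13.7
ee_pos: [530.7, -188.4, 92.2]
eef_rot: [3.141, 0.004, 0.0]
wrist_force: [0.3, -1.1, 0.4]
width: 26.5
grasp_force: 0.1
time_s: 14.0
ee_pos: [530.6, -188.4, 92.2]
eef_rot: [3.141, 0.004, 0.0]
wrist_force: [0.2, -0.9, 0.7]
width: 25.8
grasp_force: 1.2
```

```bash
python3 -m inch '0 0 0 0 0 0; 0 0 0 0 0 0; 0 0 0 0 0 0' 25.7; python3 -m inch '0 0 0 0 0 0; 0 0 0 0 0 0; 0 0 0 0 0 0' 25.6
```

```text
time_s: 14.3
ee_pos: [530.7, -188.4, 92.2]
eef_rot: [3.141, 0.004, 0.0]
wrist_force: [0.2, 0.2, 0.6]
width: 25.7
grasp_force: 3.0
time_s: 14.6
ee_pos: [530.7, -188.4, 92.2]
eef_rot: [3.141, 0.004, 0.0]
wrist_force: [0.0, -1.1, -0.1]
width: 26.0
grasp_force: 4.0
```

```bash
python3 -m inch '0 0 0 0 0 0; 0 0 0 0 0 0; 0 0 0 0 0 0' 25.5; python3 -m inch '0 0 -3 0 0 0; 0 0 -5 0 0 0; 0 0 -6 0 0 0; 0 0 -6 0 0 0; 0 0 0 0 0 0'
```

```text
time_s: 14.9
ee_pos: [530.7, -188.4, 92.2]
eef_rot: [3.141, 0.004, 0.0]
wrist_force: [-0.1, -1.4, 0.3]
width: 25.8
grasp_force: 5.2
time_s: 15.4
ee_pos: [531.6, -188.8, 113.7]
eef_rot: [3.14, 0.004, 0.004]
wrist_force: [-0.5, 0.3, -0.6]
width: 25.2
grasp_force: 5.1
```

```bash
python3 -m inch '0 0 -7 0 0 0; 0 0 -9 0 0 0; 0 0 -12 0 0 0; 0 0 -14 0 0 0; 0 0 -14 0 0 0; 0 0 -14 0 0 0; 0 0 -10 0 0 0; 0 0 -6 0 0 0; 0 0 0 0 0 0; 0 0 0 0 0 0'
python3 - <<'E'
from to import *
to((584.3,211.3,200),-17.9,0)
to((584.3,211.3,200),0,0)
c=snap('scene'); t=snap('top')
def mk(c,x,y,w,h,k): return cv2.resize(c['pixels'][y:y+h,x:x+w,::-1],(w*k,h*k),interpolation=cv2.INTER_CUBIC)
cv2.imwrite('pics/f1.png',np.hstack([mk(c,220,120,120,140,4),mk(t,240,140,80,140,4)]))
E
```

```text
time_s: 16.4
ee_pos: [530.3, -188.2, 197.8]
eef_rot: [-3.141, -0.004, 0.001]
wrist_force: [-0.2, -0.3, -0.9]
width: 25.5
grasp_force: 5.1
t 16.4 pos [ 530.3 -188.2  197.8] q [-0.49  0.21  1.61 -0.    1.32  1.07] F [-0.2 -0.3 -0.9] w 25.5 g 5.1
shift tool [  55.  -399.4   -2.1] turn [-0.  0. 18.]
t 16.4 pos [ 530.3 -188.2  197.8] q [-0.49  0.21  1.61 -0.    1.32  1.07] F [-0.2 -0.3 -0.9] w 25.5 g 5.1
shift tool [  55.  -399.4   -2.1] turn [-0.   0.   0.1]
```

View pics/f1.png

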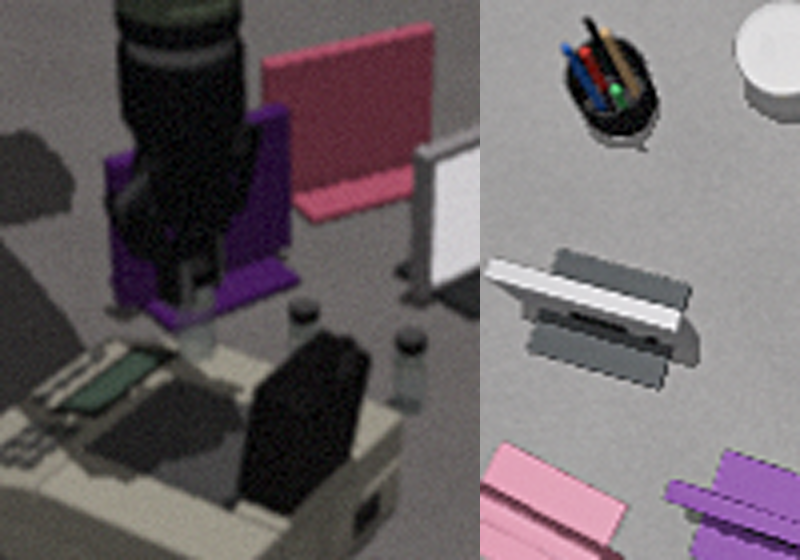

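The cell is out, hanging upright, with its glass bottom at crop (198,355). I'll carry it to the light.

```bash
python3 -m inch '0 -4 0 0 0 0; 3 -9 0 0 0 0; 3 -15 0 0 0 0; 3 -22 0 0 0 0; 4 -26 0 0 0 0; 4 -28 0 0 0 0; 4 -28 0 0 0 0; 4 -28 0 0 0 0; 4 -28 0 0 0 0; 4 -28 0 0 0 0; 4 -28 0 0 0 0; 4 -28 0 0 0 0; 4 -28 0 0 0 0; 4 -28 0 0 0 0; 3 -25 0 0 0 0; 3 -20 0 0 0 0; 0 -15 0 0 0 0; 0 -8 0 0 0 0; 0 -5 0 0 0 0; 0 0 0 0 0 0'; python3 -m inch '0 0 0 0 0 2; 0 0 0 0 0 4; 0 0 0 0 0 4; 0 0 0 0 0 4; 0 0 0 0 0 3; 0 0 0 0 0 1; 0 0 0 0 0 0'
python3 - <<'E'
from to import *
to((584.3,211.3,94.7),-17.9,0)
E
```

```text
time_s: 18.5
ee_pos: [584.4, 213.1, 198.1]
eef_rot: [3.141, 0.005, -0.0]
wrist_force: [-0.0, -0.3, -1.0]
width: 25.6
grasp_force: 5.1
time_s: 19.2
ee_pos: [584.7, 212.0, 198.2]
eef_rot: [3.103, -0.489, 0.0]
wrist_force: [-0.9, 0.4, -0.9]
width: 25.7
grasp_force: 5.1
t 19.2 pos [584.7 212.  198.2] q [ 0.21  0.33  1.45 -0.    1.36  2.09] F [-0.9  0.4 -0.9] w 25.7 g 5.1
shift tool [ -0.2   0.8 103.5] turn [ 0. -0.  0.]
```

```bash
python3 -m inch '0 0.4 4 0 0 0; 0 0.4 9 0 0 0; 0 0 12 0 0 0; 0 0 13 0 0 0; 0 0 13 0 0 0; 0 0 13 0 0 0; 0 0 13 0 0 0; 0 0 11 0 0 0; 0 0 8 0 0 0; 0 0 5 0 0 0; 0 0 2 0 0 0; 0 0 0 0 0 0; 0 0 0 0 0 0; 0 0 0 0 0 0'
python3 - <<'E'
from to import *
to((584.3,211.3,94.7),-17.9,0)
c=snap('scene'); t=snap('top')
def mk(c,x,y,w,h,k): return cv2.resize(c['pixels'][y:y+h,x:x+w,::-1],(w*k,h*k),interpolation=cv2.INTER_CUBIC)
cv2.imwrite('pics/g1.png',np.hstack([mk(c,290,110,110,100,4),mk(t,240,160,80,100,4)]))
p=np.array(arm.read_state()['ee_pos'])
for z in (22.8,-16.2,-43.2): print(z,(proj(c,p+[0,0,z])-[290,110])*4)
E
```

```text
time_s: 20.6
ee_pos: [584.9, 212.1, 96.0]
eef_rot: [-3.103, 0.488, -0.002]
wrist_force: [0.6, 0.0, -0.2]
width: 25.7
grasp_force: 5.1
t 20.6 pos [584.9 212.1  96. ] q [ 0.21  0.44  1.54 -0.    1.17  2.09] F [ 0.6  0.  -0.2] w 25.7 g 5.1
shift tool [-0.3  1.   1.3] turn [-0.  -0.1  0. ]
22.8 [[266.05742677 214.77987936]]
-16.2 [[262.85229619 256.58266096]]
-43.2 [[260.69199817 284.81151651]]
```

View pics/g1.png

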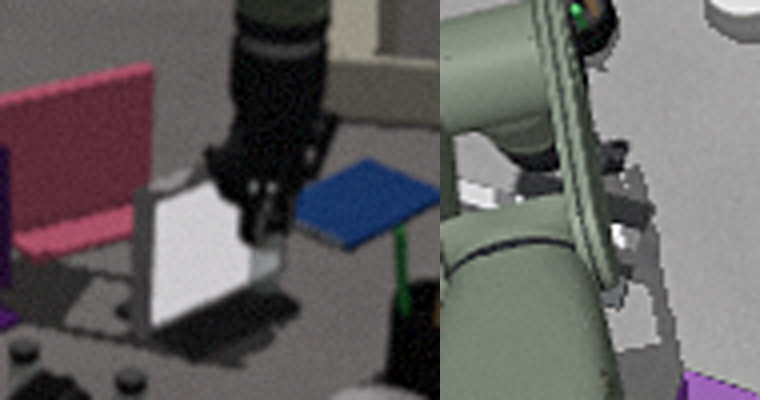

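```bash
python3 -m inch '0 0.8 1.2 0 0 0; 0 0 0 0 0 0; 0 0 0 0 0 0; 0 0 0 0 0 0; 0 0 0 0 0 0; 0 0 0 0 0 0; 0 0 0 0 0 0; 0 0 0 0 0 0; 0 0 0 0 0 0; 0 0 0 0 0 0' && python3 -c "
from rig import arm
print(arm.hand_in())"
```

```text
time_s: 21.7
ee_pos: [584.1, 211.2, 94.0]
eef_rot: [-3.104, 0.488, -0.0]
wrist_force: [0.5, -0.5, -0.6]
width: 25.4
grasp_force: 5.1
the job is handed in; nothing more can be done
None
```

I handed the job in at about 22 s: the cover is swung back to its stop, and the cell is held upright and still about 5 cm in front of the middle of the lit face, gripped at about 5 N.

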